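# Robot-building class: set the screwdriver in the sloped stand

## Task

Set the orange-handled screwdriver in the sloped stand so that a classmate across the bench can take it at a handy angle: shaft resting in the small low notch, handle in the large high notch, blade pointing down the slope. Leave it lying still in both notches, and do not disturb the blue screwdriver or the toy wheel.

Things in the scene. Friction and masses are not known exactly. Their poses are not given: they have to be found in the camera images.
- orange_driver: screwdriver with orange eight-sided plastic handle, thin black bands, steel shaft, 90 g, lying level, blade roughly towards the robot. The one to set in the stand. Origin: middle of the handle, on the axis, 13 mm above the table. x axis runs to the blade: handle x = -55 to 55 mm, 26 mm across flats; shaft 7 mm thick to the tip at x = 145 mm; balance point x = 30 mm.
- orange_driver_tip (a point): the end of the orange screwdriver's blade, on its axis; axes as orange_driver
- stand: fixed stand: dark base plate 230 x 90 x 12 mm, two white open-topped notches, white stop plate for the tip. x axis level, to its high side (roughly away from the robot), z up. Origin on the table under the middle of the stand's gap. Ideal final place in this frame: handle middle (23, 0, 94) mm, blade tip (-113, 0, 44) mm. The driver stays by friction; 100 mm gap between notches is free for fingers.
- stand_seat (a point): point 85 mm above the stand's origin (axes as the stand). The seated driver's axis passes here, in plane y = 0, rising 20 degrees to +x. Along that slope: high notch (handle) 46 mm wide, 50 mm up; low notch (shaft) 28 mm wide, 70 mm down; stop plate 135 mm down. Notches are 16 mm thick; their flared walls rise 25 mm above the axis. Ideal handle middle: 25 mm up.
- blue_driver: screwdriver with blue eight-sided plastic handle, thin black bands, steel shaft, 90 g, lying level, blade roughly towards the robot. To be left alone. Origin: middle of the handle, on the axis, 13 mm above the table. x axis runs to the blade: handle x = -55 to 55 mm, 26 mm across flats; shaft 7 mm thick to the tip at x = 145 mm; balance point x = 30 mm.
- wheel: toy-car wheel lying flat on the table, black tyre 66 mm across and 26 mm high, yellow hub. Origin at the centre of its underside. To be left alone.
Not all that is in view belongs to the job. Of the things that look like the stand, take the one that is nearest to the robot's base at the start.

How it is judged:
At the end, for the whole second after the job is handed in: The orange screwdriver rests still in both notches, blade down: slope 20 degrees within 10; from the ideal place at most 25 mm down or 34 mm up the slope; handle middle within 20 mm across, 14 in height, tip within 25 and 16. Blue screwdriver and wheel moved at most 30 mm (x of orange_driver in the frame of stand between -0.002 and 0.058 m and y of orange_driver in the frame of stand between -0.02 and 0.02 m and z of orange_driver in the frame of stand between 0.08 and 0.108 m and x of orange_driver_tip in the frame of stand between -0.139 and -0.078 m and y of orange_driver_tip in the frame of stand between -0.025 and 0.025 m and z of orange_driver_tip in the frame of stand between 0.028 and 0.06 m and angle between orange_driver's own x axis and vertical between 1.745 and 2.095 rad and linear speed of orange_driver below 0.02 m/s and angular speed of orange_driver below 0.2 rad/s); the robot touches nothing.
It fails at once if the blue screwdriver is moved more than 30 mm (distance of blue_driver from where it was at the start of the episode above 0.03 m).
It fails at once if the wheel is moved more than 30 mm (distance of wheel from where it was at the start of the episode above 0.03 m).
It also fails if it takes over 38 s, if anything falls off the work surface, if the arm or the gripper's body presses on something with over 40 N, if the wrist force passes 120 N, or if a joint passes its speed limit or range.

## Robot

A 7-joint arm with a two-finger parallel gripper is mounted at the origin on the work surface. World frame = base frame: x ahead of the robot, y to its left, z up, the work surface at z = 0. Lengths are in m, angles in rad, forces in N, time in s.
With the tool pointing down it reaches from about 0.4 to 0.85 m from the base axis. Payload 4.4 kg.
Tool frame: the origin (TCP) lies where the fingers leave the gripper's body, on its centre line; the fingertips stand 97 mm ahead of it and the grasp point (between the pads) lies 78 mm ahead of it (tcp_to_tips is the distance from the TCP to the fingertips, in m); z points along the fingers, y is the direction in which the jaws open and shut (so a half turn about z gives the same grasp; the last joint's range is limited). The gripper opens to 94 mm and grips with 3 to 60 N. Pads are 16 mm wide; open, the fingers measure 119 mm over their backs; the gripper's body (75 mm by 177 mm) begins 78 mm behind the grasp point.
Start: joints at [-1.246, 0.628, 0.038, 1.517, -0.027, 0.996, -0.02], TCP at [0.248, 0.601, 0.303] pointing down, gripper open.
Joint ranges: [-3.06, 3.06], [-0.37, 2.12], [-1.25, 1.32], [0.18, 2.47], [-1.1, 4.24], [0.23, 1.98], [-2.94, 2.94]. Speed limits (rad/s): [2.57, 2.57, 3.14, 3.14, 3.14, 3.14, 3.14].

## Interface

Orientations are given as a unit quaternion [x, y, z, w].
In Python, from cell import sense, read_camera, camera_info, finish_job, tcp_to_tips gives the robot as it stands.
- The arm moves only by the shell command python3 -m jog 'ROWS' [FORCE]. ROWS is JSON, a list of rows, each an object with "slide": the shift along the tool's x, y, z in mm, a list of three; "rotation": the turn, a rotation vector about the tool's x, y, z in rad, a list of three; "jaw": the opening, from -1 (shut) to 1 (fully open). A call has 1 to 8 rows; each row shifts and turns the commanded pose from where the row before left it, along the tool's axes as they then stand; what a row does not reach is not made up. A row lasts 1/8 s, in which the tool goes at most 62.5 mm and 10.7 degrees, less where a joint would pass 70% of its speed; a pose out of reach is approached as far as the arm can. A call with a gripper value outside its range is refused whole. The fingers move at their own pace and stop on an object; FORCE is the grip in N (left out, the last holds). Time passes only in rows, so rows that do not move let the fingers close. It gives the time, the measured TCP pose, the force and the opening at its end, in the units of the state.
- sense(): the state, without advancing time (a new reading comes with each control period).
- read_camera(name): name is "scene" or "top" or "wrist"; returns the picture (480x640x3 uint8, red, green, blue); there is no depth.
- camera_info(name): a dict with "fovy" (degrees; the focal length in pixels is half the picture's height over the tangent of half this angle, whatever the lens; pixels are square), "cx", "cy" (the principal point, pixels), "pose" (4x4, takes a point from camera to world coordinates); the wrist camera has in their place "T_tool_cam" (4x4, takes a point from camera to tool coordinates, whose origin is the TCP and whose axes are the flange's). Camera axes: x right, y down, z forward; pixel columns grow to the right and rows downward; lengths in m; the calibration is good to about 2 mm. A picture is of the moment at which its call begins: read the wrist's pose just before it. camera_info takes no time and is no camera call.
- finish_job(): hands the job in, once; it reports no verdict.
The state is a dict: "clock": time; "joints": joint angles; "qd": joint speeds; "effort": joint torques, N m; "tool_pos": TCP position; "tool_rot": TCP orientation; "contact_force": force on the tool from outside, world axes, zero at the start; "ft_torque": the same for the moment, N m; "gripper_width": opening from 0.0 (shut) to 1.0 (fully open).
Only numpy, scipy, OpenCV 4.12 (cv2) and the standard library are available. Lean on these libraries where they do the work, as an engineer would, in place of code of your own. Each camera call takes 0.05 s, during which the arm holds its last target.

## Working session

There is one attempt and no reset: what is moved stays moved. The work goes in short steps, Python scripts to look and compute and a shell command to move; the robot and the scene stay as the last step left them, time stands still between calls to the robot, and variables do not carry over. Pictures are saved under pics/ and viewed, and the job is handed in when it is done.

```bash
mkdir -p pics; ls; python3 - <<'E'
from cell import *
import cv2,numpy as np
np.set_printoptions(precision=4,suppress=True)
print(sense()); print(tcp_to_tips)
for n in("scene","top","wrist"):
    print(n,camera_info(n))
for n in("scene","top"):
    cv2.imwrite(f"pics/{n}0.png",read_camera(n)[:,:,::-1])
E
```

```text
pics
{'clock': 0.0, 'joints': array([-1.2458,  0.6293,  0.0384,  1.5183, -0.027 ,  0.9963, -0.02  ]), 'qd': array([ 0.0009, -0.0014, -0.0003, -0.0011,  0.0004, -0.0016, -0.0004]), 'effort': array([  0.0017, -54.9709,   1.144 , -18.6639,  -0.0523,   0.0236,
         0.0002]), 'tool_pos': array([0.2474, 0.6006, 0.3018]), 'tool_rot': array([ 0.1942,  0.981 , -0.0009, -0.0002]), 'contact_force': array([-0.3482,  0.3668,  0.2295]), 'ft_torque': array([-0.0251,  0.0269, -0.0614]), 'gripper_width': 0.9997687896453957}
0.0972
scene {'fovy': 44.5397709517443, 'cx': 316.6566283965519, 'cy': 249.30671968247057, 'pose': array([[ 0.7974,  0.5014, -0.3359,  1.0618],
       [ 0.6033, -0.6491,  0.4633, -0.5903],
       [ 0.0143, -0.5721, -0.8201,  1.1864],
       [ 0.    ,  0.    ,  0.    ,  1.    ]])}
top {'fovy': 56.882069195425565, 'cx': 320.0532162495057, 'cy': 242.24806407962774, 'pose': array([[-0.0017, -0.9964,  0.0849,  0.5197],
       [-1.    ,  0.0009, -0.0099,  0.0236],
       [ 0.0097, -0.0849, -0.9963,  1.1353],
       [ 0.    ,  0.    ,  0.    ,  1.    ]])}
wrist {'fovy': 67.18593607498093, 'cx': 315.81229272945313, 'cy': 241.9619859974018, 'T_tool_cam': array([[ 0.0003, -0.963 , -0.2695,  0.0787],
       [ 1.    ,  0.0001,  0.0005, -0.0012],
       [-0.0005, -0.2695,  0.963 , -0.082 ],
       [ 0.    ,  0.    ,  0.    ,  1.    ]])}
```

View pics/top0.png

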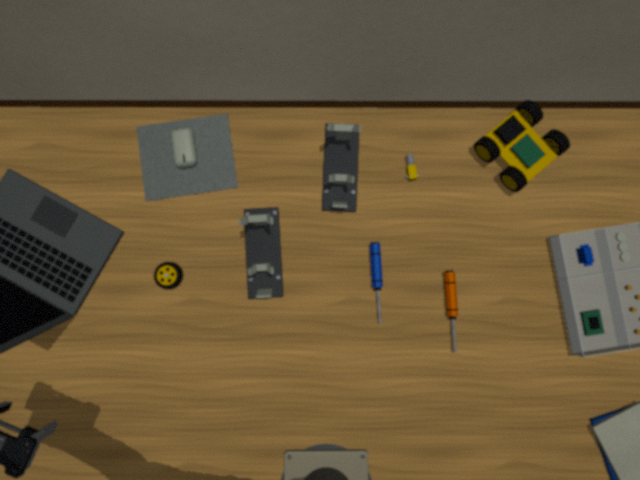

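View pics/scene0.png

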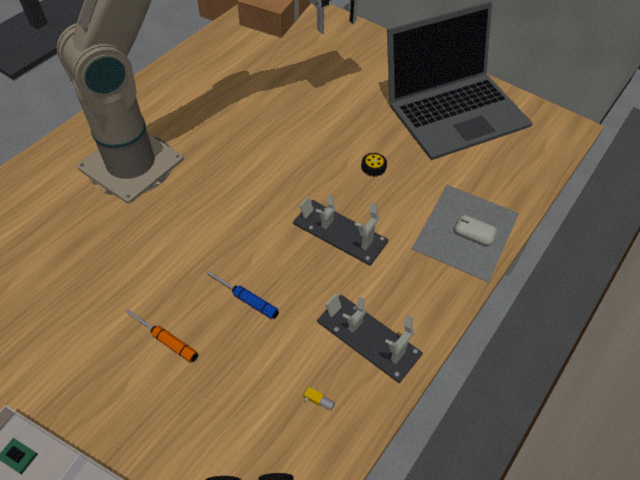

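The top picture shows the orange driver's handle at about (451,294) with its tip at (453,350), and the blue handle at (376,265). The nearer stand is at (263,253) and the wheel at (168,275). Next I'll measure them.

```bash
cat > h.py <<'E'
from cell import *
import cv2,numpy as np
from scipy.spatial.transform import Rotation as R
np.set_printoptions(precision=4,suppress=True)
def ray(ci,pose,u,v):
    f=240/np.tan(np.radians(ci["fovy"]/2))
    d=np.array([(u-ci["cx"])/f,(v-ci["cy"])/f,1.])
    return pose[:3,3],pose[:3,:3]@d
def toz(name,uv,z,pose=None):
    ci=camera_info(name)
    pose=ci["pose"] if pose is None else pose
    o,d=ray(ci,pose,*uv); return o+d*(z-o[2])/d[2]
def proj(name,p,pose=None):
    ci=camera_info(name); pose=ci["pose"] if pose is None else pose
    f=240/np.tan(np.radians(ci["fovy"]/2))
    q=pose[:3,:3].T@(np.asarray(p)-pose[:3,3]); return np.array([ci["cx"]+f*q[0]/q[2],ci["cy"]+f*q[1]/q[2]])
def wpose(s):
    T=np.eye(4);T[:3,:3]=R.from_quat(s["tool_rot"]).as_matrix();T[:3,3]=s["tool_pos"]
    return T@camera_info("wrist")["T_tool_cam"]
E
python3 - <<'E'
from h import *
for n in("top","scene"):
    im=cv2.imread(f"pics/{n}0.png"); hsv=cv2.cvtColor(im,cv2.COLOR_BGR2HSV)
    for nm,lo,hi in(("orange",(5,215,120),(14,255,255)),("blue",(105,180,60),(125,255,255)),("yellow",(22,180,80),(32,255,255))):
        m=cv2.inRange(hsv,lo,hi)
        k,l,st,c=cv2.connectedComponentsWithStats(m)
        for i in range(1,k):
            if st[i,4]>30:
                print(n,nm,st[i],c[i],toz(n,c[i],.013))
im=cv2.imread("pics/top0.png")
a=cv2.resize(im[195:310,220:310],None,fx=5,fy=5,interpolation=cv2.INTER_CUBIC)
b=cv2.resize(im[255:365,415:490],None,fx=5,fy=5,interpolation=cv2.INTER_CUBIC)
h=max(a.shape[0],b.shape[0]);
o=np.zeros((h,a.shape[1]+b.shape[1],3),np.uint8);o[:a.shape[0],:a.shape[1]]=a;o[:b.shape[0],a.shape[1]:]=b
o=np.clip(o*1.8,0,255).astype(np.uint8)
cv2.imwrite("pics/crop0.png",o[:600,:800]);print(o.shape)
E
```

```text
top orange [447 288   5  21  37] [448.7297 297.6486] [ 0.4748 -0.3119  0.013 ]
top blue [371 244  10  44 343] [375.656  265.2624] [ 0.5567 -0.1283  0.013 ]
top blue [581 245  12  20 141] [586.8085 254.5674] [ 0.5832 -0.668   0.013 ]
top blue [592 414  19  10  44] [599.4773 418.2727] [ 0.1777 -0.678   0.013 ]
top blue [607 462  10  18  52] [611.4423 472.1346] [ 0.0495 -0.7004  0.013 ]
top yellow [ 486  110   72   72 1419] [523.0493 147.8386] [ 0.8613 -0.516   0.013 ]
top yellow [406 165  12  16 137] [411.781  171.7445] [ 0.7979 -0.2247  0.013 ]
top yellow [157 265  20  21 297] [166.3704 274.8384] [0.5333 0.3996 0.013 ]
scene orange [152 326  11  12  60] [155.9833 330.8833] [ 0.4324 -0.3208  0.013 ]
scene orange [158 331  28  23 306] [170.7778 341.0425] [ 0.476  -0.3185  0.013 ]
scene orange [181 346  15  15 128] [187.3047 352.5938] [ 0.524  -0.3163  0.013 ]
scene blue [234 286  43  32 470] [254.4426 301.083 ] [ 0.5556 -0.1303  0.013 ]
scene yellow [366 154  18  14 175] [374.2686 160.4629] [0.5272 0.4053 0.013 ]
scene yellow [304 387  20  18 199] [313.0955 395.0101] [ 0.7984 -0.2266  0.013 ]
(575, 825, 3)
```

View pics/crop0.png

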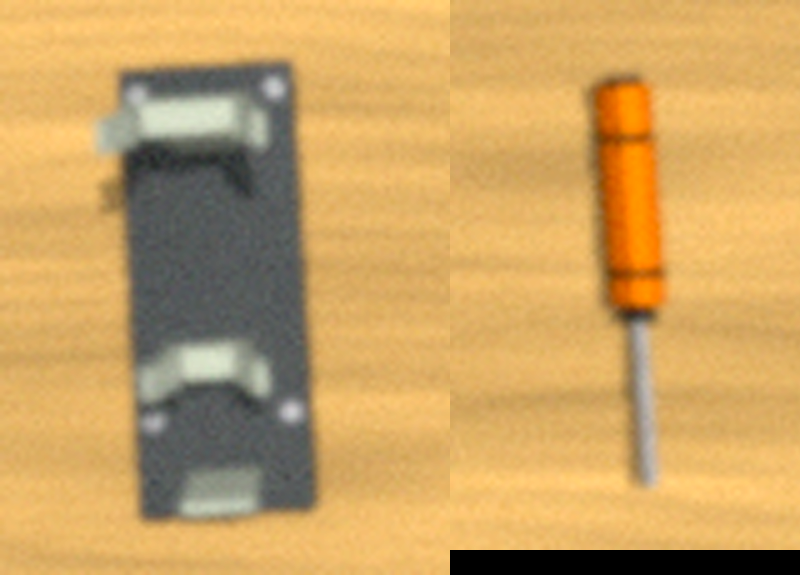

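```bash
python3 - <<'E'
from h import *
c=lambda x,y:(220+(x+.5)/5-.5,195+(y+.5)/5-.5)
P=[toz("top",c(*p),.012) for p in((120,72),(290,64),(315,508),(140,518))]
P=np.array(P);print(P)
print([np.linalg.norm(P[i]-P[(i+1)%4]) for i in range(4)])
ctr=P.mean(0); ax=(P[0]+P[1]-P[2]-P[3]);yaw=np.arctan2(ax[1],ax[0]);print("ctr",ctr,"yaw",np.degrees(yaw))
d=lambda x,y:(415+(x-450+.5)/5-.5,255+(y+.5)/5-.5)
D=[toz("top",d(*p),.013) for p in((622,78),(637,312),(648,485))];print("drv",D, [np.linalg.norm(D[i]-D[i+1]) for i in(0,1)])
v=D[2]-D[0];print("dyaw",np.degrees(np.arctan2(v[1],v[0])))
u=v/np.linalg.norm(v);print("handle mid",D[0]+.055*u, D[2]-.145*u)
# stand overlay
Rz=R.from_euler('z',yaw).as_matrix()
im=cv2.imread("pics/top0.png");s=cv2.imread("pics/scene0.png")
for off in(0.010,0.017,.025):
  o=ctr*[1,1,0]+Rz@[off,0,0]
  print(off,o)
  for x,z in((47,102+25),(-66,61+25),(-127,39)):
    for n in("top","scene"):
      for y in (-20,20): print(x,n,proj(n,o+Rz@np.array([x/1000,y/1000,z/1000])))
a=cv2.resize(s[185:275,280:400],None,fx=6.5,fy=6.5,interpolation=cv2.INTER_CUBIC)
cv2.imwrite("pics/crop1.png",np.clip(a*1.5,0,255).astype(np.uint8))
E
```

```text
[[0.7009 0.2078 0.012 ]
 [0.705  0.1209 0.012 ]
 [0.4793 0.1069 0.012 ]
 [0.4745 0.1948 0.012 ]]
[np.float64(0.0869118468261719), np.float64(0.22619702952182497), np.float64(0.08800204641111113), np.float64(0.226820698202685)]
ctr [0.5899 0.1576 0.012 ] yaw 3.412984050448532
drv [array([ 0.5439, -0.3144,  0.013 ]), array([ 0.4265, -0.3188,  0.013 ]), array([ 0.341, -0.322,  0.013])] [np.float64(0.11750832533465183), np.float64(0.08554739049825406)]
dyaw -177.8440174659331
handle mid [ 0.489  -0.3165  0.013 ] [ 0.4859 -0.3166  0.013 ]
0.01 [0.5999 0.1582 0.    ]
47 top [264.3495 223.8516]
47 top [246.8667 224.8937]
47 scene [358.4964 216.168 ]
47 scene [367.4261 205.0036]
-66 top [268.783  273.5017]
-66 top [251.8269 274.5408]
-66 scene [317.3001 205.8698]
-66 scene [326.3583 195.3763]
-127 top [272.0849 298.6525]
-127 top [255.7812 299.6656]
-127 scene [296.8101 207.0492]
-127 scene [305.7853 196.9436]
0.017 [0.6069 0.1586 0.    ]
47 top [264.1946 220.8228]
47 top [246.7219 221.8625]
47 scene [361.1017 217.5241]
47 scene [370.0086 206.3228]
-66 top [268.6302 270.5357]
-66 top [251.6836 271.5725]
-66 scene [319.7165 207.1445]
-66 scene [328.7557 196.6181]
-127 top [271.9363 295.7865]
-127 top [255.6412 296.7975]
-127 scene [299.1022 208.276 ]
-127 scene [308.0607 198.1399]
0.025 [0.6149 0.1591 0.    ]
47 top [264.0178 217.3657]
47 top [246.5566 218.4026]
47 scene [364.0894 219.0792]
47 scene [372.97   207.8357]
-66 top [268.4559 267.15  ]
-66 top [251.5201 268.1842]
-66 scene [322.4871 208.6061]
-66 scene [331.5045 198.0418]
-127 top [271.7665 292.5149]
-127 top [255.4815 293.5234]
-127 scene [301.7301 209.6824]
-127 scene [310.6693 199.5113]
```

View pics/crop1.png

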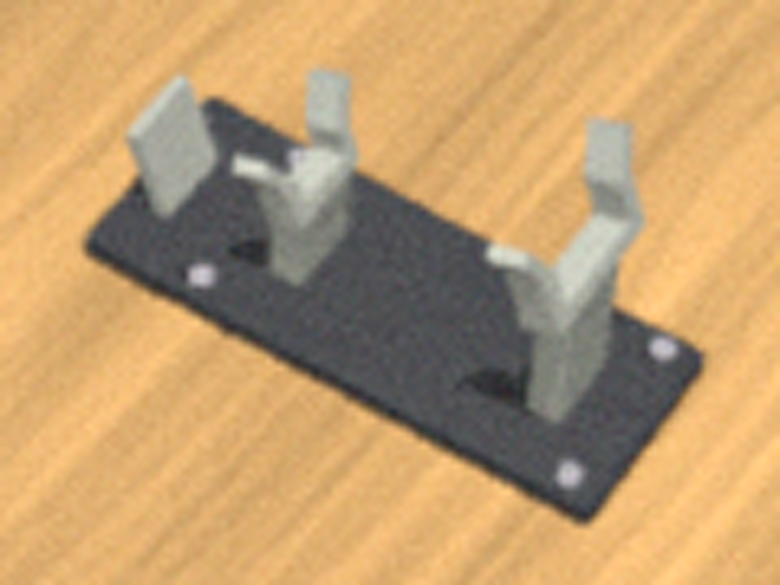

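```bash
python3 - <<'E'
from h import *
from scipy.optimize import least_squares
obs=[("top",50,-13,(257.6,217.6)),("top",-70,-3.5,(261.3,266.6)),("scene",50,-13,(370.3,225.4)),("scene",-70,-3.5,(328,212.3)),
("scene",50,25,(366,215.2)),("scene",-70,25,(325,204))]
def stand(p,s,n):
    t=np.radians(20);Rz=R.from_euler('z',p[2]).as_matrix()
    return np.array([p[0],p[1],.085])+Rz@np.array([s*np.cos(t)-n*np.sin(t),0,s*np.sin(t)+n*np.cos(t)])/1e0
f=lambda p:np.concatenate([proj(n,stand(p,s/1e3,q/1e3))-uv for n,s,q,uv in obs])
r=least_squares(f,[.6,.158,.06]);print(r.x,np.degrees(r.x[2]));print(r.fun.reshape(-1,2))
E
```

```text
[0.6187 0.1572 0.055 ] 3.149860836242538
[[ 0.6396 -0.965 ]
 [ 0.798  -0.7497]
 [-0.6673  0.0123]
 [ 0.021  -0.3219]
 [ 0.174  -1.6973]
 [-0.0022 -0.7021]]
```

```bash
cat >> h.py <<'E'
def go(tip=None,yaw=None,tilt=0,tcp=None):
    """target TCP pose -> total slide in present tool axes (mm), rotvec"""
    s=sense();T=R.from_quat(s["tool_rot"])
    print("tcp",s["tool_pos"],"F",s["contact_force"],"w",s["gripper_width"],"t",s["clock"])
    Z=R.from_euler('z',yaw).as_matrix()
    M=Z@np.array([[-1,0,0],[0,1,0],[0,0,-1.]])@R.from_euler('y',tilt).as_matrix()
    rv=(T.inv()*R.from_matrix(M)).as_rotvec()
    d=(np.array(tcp)-s["tool_pos"])*1000
    print("world d",d,"slide now-axes",T.inv().apply(d),"slide target-axes",M.T@d,"rot",rv)
E
python3 -m jog '[{"slide":[-19,-46,0],"rotation":[0,0,0],"jaw":1},{"slide":[-19,-46,0],"rotation":[0,0,0],"jaw":1},{"slide":[-19,-46,0],"rotation":[0,0,0],"jaw":1},{"slide":[-19,-46,0],"rotation":[0,0,0],"jaw":1},{"slide":[0,0,-10],"rotation":[0,0,-0.16],"jaw":1},{"slide":[0,0,-10],"rotation":[0,0,-0.16],"jaw":1},{"slide":[0,0,-10],"rotation":[0,0,-0.12],"jaw":1}]'
python3 - <<'E'
from h import *
go(tcp=[.57,.157,.33],yaw=.055)
E
```

```text
clock: 0.98
tool_pos: [0.2477, 0.4016, 0.3328]
tool_rot: [-0.027, 1.0, -0.0, -0.0]
contact_force: [-0.8, 0.0, -0.5]
gripper_width: 1.0
tcp [0.2477 0.4016 0.3328] F [-0.825   0.0043 -0.5339] w 1.0000029560539612 t 0.975
world d [ 322.2999 -244.6026   -2.8485] slide now-axes [-308.8163 -261.4193    2.8718] slide target-axes [-308.3662 -261.9503    2.8485] rot [-0.0004 -0.0003 -0.0017]
```

```bash
python3 -m jog '[{"slide":[-44,-37,0],"rotation":[0,0,0],"jaw":1},{"slide":[-44,-37,0],"rotation":[0,0,0],"jaw":1},{"slide":[-44,-37,0],"rotation":[0,0,0],"jaw":1},{"slide":[-44,-37,0],"rotation":[0,0,0],"jaw":1},{"slide":[-44,-37,0],"rotation":[0,0,0],"jaw":1},{"slide":[-44,-37,0],"rotation":[0,0,0],"jaw":1},{"slide":[-44,-39,0],"rotation":[0,0,0],"jaw":1},{"slide":[0,0,0],"rotation":[0,0,0],"jaw":1}]'
python3 - <<'E'
from h import *
s=sense();im=read_camera("wrist")[:,:,::-1];cv2.imwrite("pics/w1.png",im)
np.save("w1pose.npy",wpose(s))
go(tcp=[.466,-.317,.3],yaw=np.radians(2.2))
E
```

```text
clock: 1.98
tool_pos: [0.5712, 0.1513, 0.3319]
tool_rot: [-0.02, 1.0, -0.001, 0.001]
contact_force: [-1.2, -0.1, 0.0]
gripper_width: 0.999
tcp [0.5691 0.1543 0.3318] F [ 0.4057 -0.2213 -0.1126] w 1.0000637367126881 t 2.025
world d [-103.0647 -471.2679  -31.8348] slide now-axes [ 124.0403 -466.1487   32.3827] slide target-axes [ 121.0797 -466.9641   31.8348] rot [-0.0009 -0.0011  0.0064]
```

View pics/w1.png

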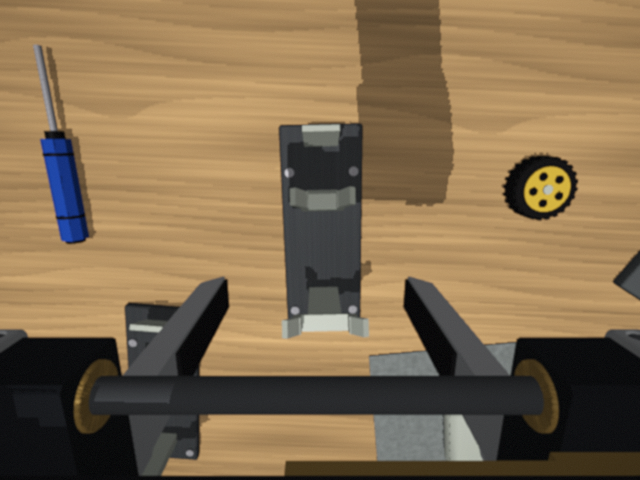

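Wrist view (up = towards robot): stop plate at (322,130), low notch about (323,201), high notch about (325,323), wheel (540,187). I'll check the fitted stand pose against it.

```bash
python3 - <<'E'
from h import *
P=np.load("w1pose.npy")
def pt(p,s,y,n):
    t=np.radians(20);Rz=R.from_euler('z',p[2]).as_matrix()
    return np.array([p[0],p[1],.085])+Rz@np.array([s*np.cos(t)-n*np.sin(t),y,s*np.sin(t)+n*np.cos(t)])
p=[.6187,.1572,.055]
im=cv2.imread("pics/w1.png")
for s,w,n0 in((.05,.023,-.0135),(-.07,.014,-.004)):
  for e in(-.008,.008):
    pts=[proj("wrist",pt(p,s+e,y,n),P) for y,n in((-w,.025),(-.01,n0),(.01,n0),(w,.025))]
    for q in pts: cv2.circle(im,(int(q[0]*8),int(q[1]*8)),12,(0,0,255),-1,shift=3)
a=cv2.resize(im[110:345,260:390],None,fx=2.5,fy=2.5,interpolation=cv2.INTER_CUBIC)
o=cv2.imread("pics/w1.png");b=cv2.resize(o[110:345,260:390],None,fx=2.5,fy=2.5,interpolation=cv2.INTER_CUBIC)
cv2.imwrite("pics/ov1.png",np.clip(np.hstack([a,b])*1.3,0,255).astype(np.uint8))
for c in((281,126),(362,125),(288,318),(361,318)): print(toz("wrist",c,.012,P))
E
```

```text
[0.479  0.1088 0.012 ]
[0.4745 0.1945 0.012 ]
[0.7034 0.1208 0.012 ]
[0.6996 0.2104 0.012 ]
```

View pics/ov1.png

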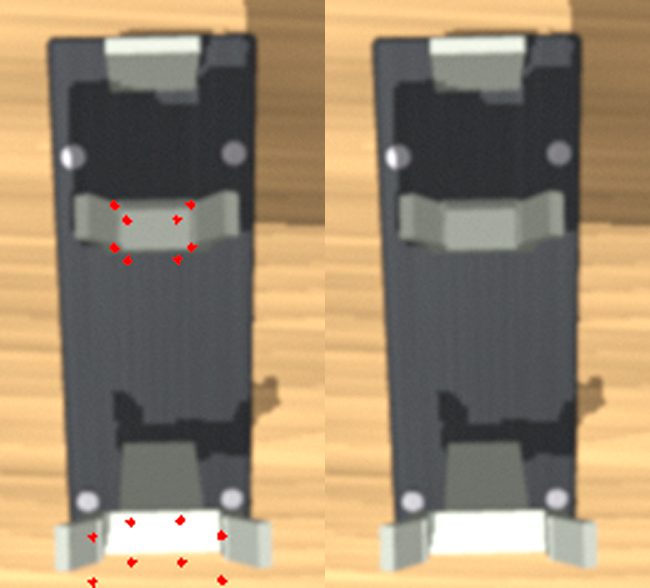

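```bash
python3 -m jog '[{"slide":[15,-58,0],"rotation":[0,0,0.006],"jaw":1},{"slide":[15,-58,0],"rotation":[0,0,0],"jaw":1},{"slide":[15,-58,0],"rotation":[0,0,0],"jaw":1},{"slide":[15,-58,4],"rotation":[0,0,0],"jaw":1},{"slide":[15,-58,6],"rotation":[0,0,0],"jaw":1},{"slide":[15,-58,6],"rotation":[0,0,0],"jaw":1},{"slide":[15,-58,8],"rotation":[0,0,0],"jaw":1},{"slide":[15,-58,8],"rotation":[0,0,0],"jaw":1}]'
python3 -m jog '[{"slide":[0,0,0],"rotation":[0,0,0],"jaw":1}]'
python3 - <<'E'
from h import *
s=sense();im=read_camera("wrist")[:,:,::-1];cv2.imwrite("pics/w2.png",im)
np.save("w2pose.npy",wpose(s))
go(tcp=[.466,-.317,.3],yaw=np.radians(2.2))
E
```

```text
clock: 3.02
tool_pos: [0.4687, -0.3118, 0.3005]
tool_rot: [-0.023, 1.0, 0.001, 0.0]
contact_force: [2.4, 0.2, -0.2]
gripper_width: 1.0
clock: 3.15
tool_pos: [0.4662, -0.3159, 0.2999]
tool_rot: [-0.018, 1.0, -0.001, -0.001]
contact_force: [0.1, 0.3, -0.5]
gripper_width: 1.0
tcp [ 0.4677 -0.3127  0.3001] F [0.5466 0.6221 0.1668] w 1.0021838971376846 t 3.2
world d [-1.7227 -4.319  -0.1366] slide now-axes [ 1.8963 -4.2457  0.134 ] slide target-axes [ 1.8872 -4.2497  0.1366] rot [ 0.0011 -0.0012  0.0022]
```

View pics/w2.png

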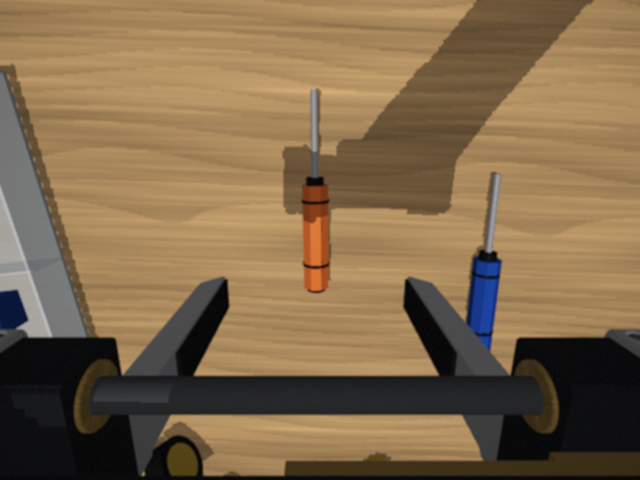

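The orange tip is at (315,90), the handle front at (315,180) and the handle rear at (316,290). The driver runs parallel to the tool's x axis.

```bash
python3 - <<'E'
from h import *
P=np.load("w2pose.npy")
tip=toz("wrist",(315,90),.013,P);f=toz("wrist",(315,179),.013,P);b=toz("wrist",(316,291),.013,P)
print(tip,f,b,np.linalg.norm(tip-f),np.linalg.norm(f-b))
v=tip-b;print("axis yaw",np.degrees(np.arctan2(-v[1],-v[0])))
u=v/np.linalg.norm(v)
print("mid",tip-.145*u,b+.055*u)
for i in range(3): print(sense()["tool_pos"])
E
```

```text
[ 0.3401 -0.3224  0.013 ] [ 0.4237 -0.3194  0.013 ] [ 0.5458 -0.3139  0.013 ] 0.08364523176447619 0.12215178592737463
axis yaw 2.372450181298796
mid [ 0.485  -0.3164  0.013 ] [ 0.4908 -0.3162  0.013 ]
[ 0.4677 -0.3127  0.3001]
[ 0.4677 -0.3127  0.3001]
[ 0.4677 -0.3127  0.3001]
```

```bash
python3 -m jog '[{"slide":[1,-3,45],"rotation":[0,0,0.002],"jaw":1},{"slide":[0,0,50],"rotation":[0,0,0],"jaw":1},{"slide":[0,0,45],"rotation":[0,0,0],"jaw":1},{"slide":[0,0,25],"rotation":[0,0,0],"jaw":1},{"slide":[0,0,0],"rotation":[0,0,0],"jaw":1}]'
python3 - <<'E'
from h import *
go(tcp=[.466,-.317,.101],yaw=np.radians(2.3))
s=sense();cv2.imwrite("pics/w3.png",read_camera("wrist")[:,:,::-1])
E
```

```text
clock: 3.82
tool_pos: [0.468, -0.3118, 0.1342]
tool_rot: [-0.023, 1.0, 0.002, -0.001]
contact_force: [0.3, -0.0, 0.3]
gripper_width: 1.002
tcp [ 0.468  -0.3118  0.1342] F [ 0.2669 -0.0482  0.3242] w 1.0021481603455304 t 3.825
world d [ -1.9934  -5.1999 -33.2466] slide now-axes [ 2.1327 -5.2411 33.2315] slide target-axes [ 2.2005 -5.1157 33.2466] rot [ 0.0041 -0.0028  0.0049]
```

View pics/w3.png

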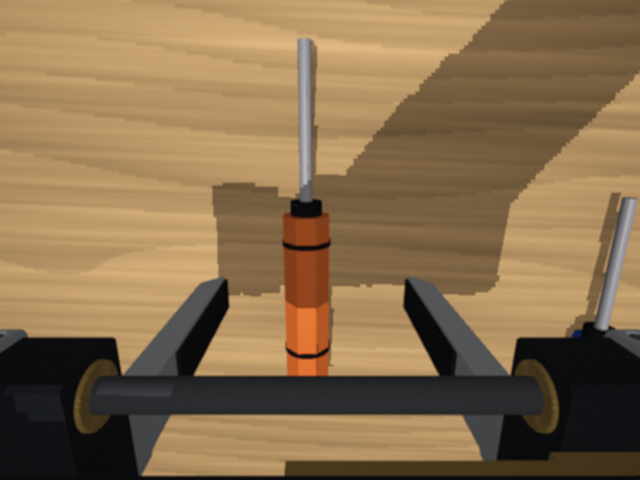

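The driver sits at column 306 and the fingers are centred at 316, so I'll shift about 4 mm towards -y and go down.

```bash
python3 -m jog '[{"slide":[1,-4,20],"rotation":[0,0,0.004],"jaw":1},{"slide":[0,0,11],"rotation":[0,0,0],"jaw":1},{"slide":[0,0,0],"rotation":[0,0,0],"jaw":1}]' 
python3 - <<'E'
from h import *
go(tcp=[.466,-.317,.102],yaw=np.radians(2.3))
E
```

```text
clock: 4.25
tool_pos: [0.4665, -0.3192, 0.1039]
tool_rot: [-0.018, 1.0, 0.0, -0.001]
contact_force: [0.2, 1.0, -0.4]
gripper_width: 0.998
tcp [ 0.4665 -0.3192  0.1039] F [ 0.2099  1.0053 -0.4126] w 0.998373992470527 t 4.25
world d [-0.5145  2.2188 -1.8548] slide now-axes [0.4297 2.2344 1.8576] slide target-axes [0.425  2.2377 1.8548] rot [ 0.001  -0.0013 -0.0032]
```

```bash
python3 -m jog '[{"slide":[0,0,1],"rotation":[0,0,0],"jaw":-1},{"slide":[0,0,0],"rotation":[0,0,0],"jaw":-1},{"slide":[0,0,0],"rotation":[0,0,0],"jaw":-1},{"slide":[0,0,0],"rotation":[0,0,0],"jaw":-1},{"slide":[0,0,0],"rotation":[0,0,0],"jaw":-1},{"slide":[0,0,0],"rotation":[0,0,0],"jaw":-1},{"slide":[0,0,0],"rotation":[0,0,0],"jaw":-1},{"slide":[0,0,0],"rotation":[0,0,0],"jaw":-1}]' 35
python3 - <<'E'
from h import *
go(tcp=[.466,-.317,.102],yaw=np.radians(2.3))
cv2.imwrite("pics/w4.png",read_camera("wrist")[:,:,::-1])
E
```

```text
clock: 5.25
tool_pos: [0.467, -0.3194, 0.1037]
tool_rot: [-0.019, 1.0, 0.0, -0.0]
contact_force: [-0.1, -0.1, 0.0]
gripper_width: 0.272
tcp [ 0.467  -0.3194  0.1037] F [-0.1406 -0.1409  0.0397] w 0.2717679917456416 t 5.25
world d [-0.994   2.3566 -1.6509] slide now-axes [0.9054 2.3915 1.6515] slide target-axes [0.8986 2.3946 1.6509] rot [ 0.0002 -0.0001 -0.0029]
```

View pics/w4.png

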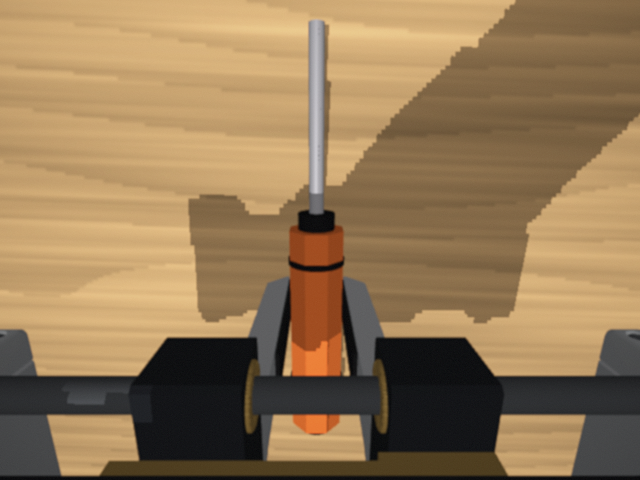

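It's gripped: the opening is 25.6 mm and the driver lies on the centre line, tip at (316,20). Lifting and looking again for slip.

```bash
python3 -m jog '[{"slide":[0,0,-20],"rotation":[0,0,0],"jaw":-1},{"slide":[0,0,-50],"rotation":[0,0,0],"jaw":-1},{"slide":[0,0,-55],"rotation":[0,0,0],"jaw":-1},{"slide":[0,0,-45],"rotation":[0,0,0],"jaw":-1},{"slide":[0,0,0],"rotation":[0,0,0],"jaw":-1}]' 45
python3 - <<'E'
from h import *
# tip in tool frame: intersect with plane tool z = 78+9.. 
s=sense()
im=read_camera("wrist")[:,:,::-1];cv2.imwrite("pics/w5.png",im)
ci=camera_info("wrist");T=ci["T_tool_cam"]
f=240/np.tan(np.radians(ci["fovy"]/2))
print([proj("wrist",[x,0,z],T) for x,z in((.125,.087),(.125,.092),(.035,.087))])
go(tcp=[.59,.1585,.3],yaw=.052,tilt=0)
E
```

```text
clock: 5.92
tool_pos: [0.4685, -0.3206, 0.2772]
tool_rot: [-0.019, 1.0, -0.002, 0.003]
contact_force: [-0.4, -0.7, -0.8]
gripper_width: 0.271
[array([317.9457,  26.3089]), array([317.8775,  29.8595]), array([317.5995, 235.5493])]
tcp [ 0.4674 -0.3198  0.275 ] F [ 0.2623 -0.3233 -1.2387] w 0.27139410202734227 t 5.975
world d [122.6005 478.335   25.0413] slide now-axes [-140.3086  473.4192  -25.4963] slide target-axes [-147.297   471.316   -25.0413] rot [-0.0017  0.0025 -0.0149]
```

View pics/w5.png

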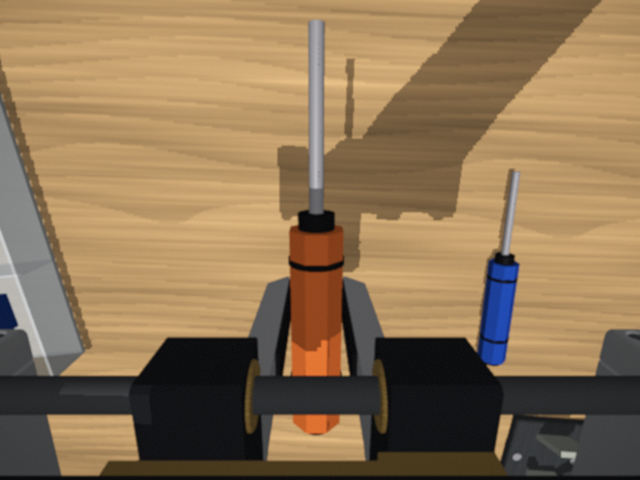

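No slip. The tip sits at about tool x = 128 mm, so the handle middle is at tool x ≈ -17 and the seated TCP should be about (0.593, 0.157, 0.172) with a -20° tilt about tool y. Carrying it over.

```bash
python3 -m jog '[{"slide":[-18,59,-3],"rotation":[0,0,-0.015],"jaw":-1},{"slide":[-18,59,0],"rotation":[0,0,0],"jaw":-1},{"slide":[-18,59,0],"rotation":[0,0,0],"jaw":-1},{"slide":[-18,59,0],"rotation":[0,0,0],"jaw":-1},{"slide":[-18,59,0],"rotation":[0,0,0],"jaw":-1},{"slide":[-18,59,0],"rotation":[0,0,0],"jaw":-1},{"slide":[-18,59,0],"rotation":[0,0,0],"jaw":-1},{"slide":[-18,59,0],"rotation":[0,0,0],"jaw":-1}]'
python3 -m jog '[{"slide":[0,0,0],"rotation":[0,-0.116,0],"jaw":-1},{"slide":[0,0,0],"rotation":[0,-0.116,0],"jaw":-1},{"slide":[0,0,0],"rotation":[0,-0.117,0],"jaw":-1},{"slide":[0,0,0],"rotation":[0,0,0],"jaw":-1},{"slide":[0,0,0],"rotation":[0,0,0],"jaw":-1}]'
python3 - <<'E'
from h import *
go(tcp=[.593,.157,.252],yaw=.052,tilt=-np.radians(20))
s=sense();np.save("w6pose.npy",wpose(s))
cv2.imwrite("pics/w6.png",read_camera("wrist")[:,:,::-1])
cv2.imwrite("pics/s6.png",read_camera("scene")[:,:,::-1])
E
```

```text
clock: 6.98
tool_pos: [0.5864, 0.1608, 0.2744]
tool_rot: [-0.026, 1.0, -0.001, -0.002]
contact_force: [1.4, -0.1, -0.0]
gripper_width: 0.276
clock: 7.6
tool_pos: [0.5872, 0.1592, 0.2758]
tool_rot: [-0.026, 0.985, 0.004, 0.172]
contact_force: [-0.3, 0.1, -1.5]
gripper_width: 0.269
tcp [0.5872 0.1592 0.2758] F [-0.3119  0.0986 -1.5141] w 0.26932260168484534 t 7.6
world d [  5.7809  -2.1887 -23.8405] slide now-axes [ 2.771  -2.4743 24.347 ] slide target-axes [ 2.8359 -2.4862 24.3383] rot [-0.0004 -0.0027  0.0004]
```

View pics/w6.png

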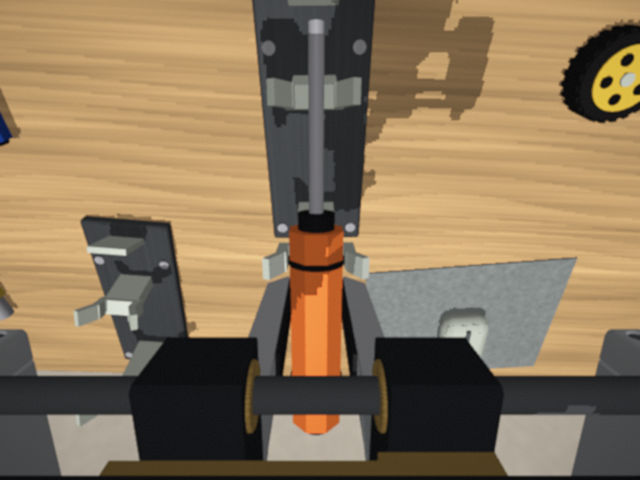

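View pics/s6.png

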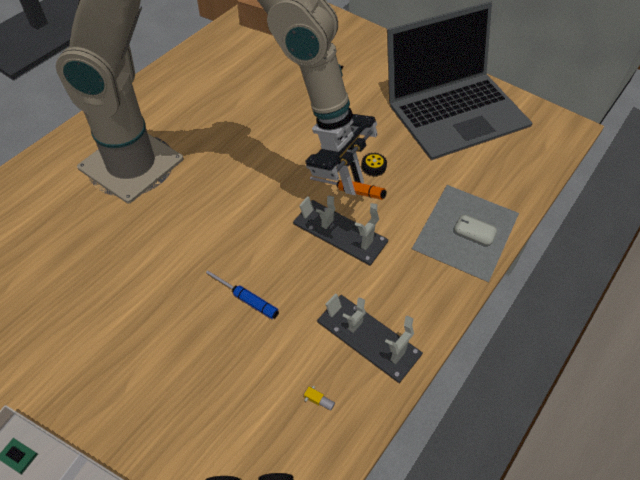

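The wrist view shows the shaft (column 316) above the low notch (centre about 313) and the handle between the high walls (275 and 357), so it is well centred. Going down part way, then checking.

```bash
python3 -m jog '[{"slide":[6,-1,21],"rotation":[0,-0.002,0],"jaw":-1},{"slide":[5,0,21],"rotation":[0,0,0],"jaw":-1},{"slide":[5,0,20],"rotation":[0,0,0],"jaw":-1},{"slide":[0,0,0],"rotation":[0,0,0],"jaw":-1},{"slide":[0,0,0],"rotation":[0,0,0],"jaw":-1}]'
python3 - <<'E'
from h import *
s=sense();P=wpose(s)
im=read_camera("wrist")[:,:,::-1].copy()
t=np.radians(20);Rz=R.from_euler('z',.052).as_matrix()
for q,w,n0 in((.05,.023,-.0135),(-.07,.014,-.004),(-.135,.02,0)):
  for e in(-.008,.008):
    for y,n in((-w,.025),(-.015,n0),(.015,n0),(w,.025)):
      p=np.array([.616,.1585,.085])+Rz@np.array([(q+e)*np.cos(t)-n*np.sin(t),y,(q+e)*np.sin(t)+n*np.cos(t)])
      u=proj("wrist",p,P); cv2.circle(im,(int(u[0]*8),int(u[1]*8)),16,(0,0,255),-1,shift=3)
cv2.imwrite("pics/w7.png",im)
sc=read_camera("scene")[:,:,::-1]
cv2.imwrite("pics/s7.png",cv2.resize(sc[130:280,270:420],None,fx=4,fy=4,interpolation=cv2.INTER_CUBIC))
go(tcp=[.593,.157,.172],yaw=.052,tilt=-t)
E
```

```text
clock: 8.32
tool_pos: [0.5947, 0.1584, 0.2142]
tool_rot: [-0.025, 0.984, 0.005, 0.174]
contact_force: [-0.0, 0.3, -1.4]
gripper_width: 0.273
tcp [0.5946 0.1587 0.2146] F [-0.3652 -0.0475 -0.9029] w 0.2754251159384467 t 8.425
world d [ -1.5764  -1.6642 -42.6243] slide now-axes [16.2339 -1.5876 39.4465] slide target-axes [16.1389 -1.58   39.4857] rot [ 0.      0.0024 -0.0004]
```

View pics/w7.png

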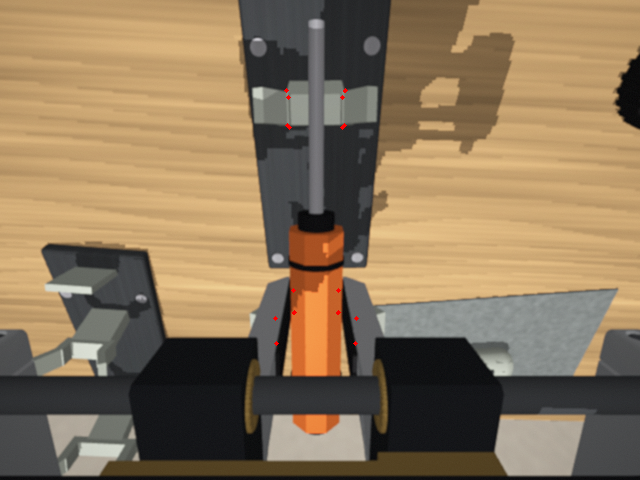

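View pics/s7.png

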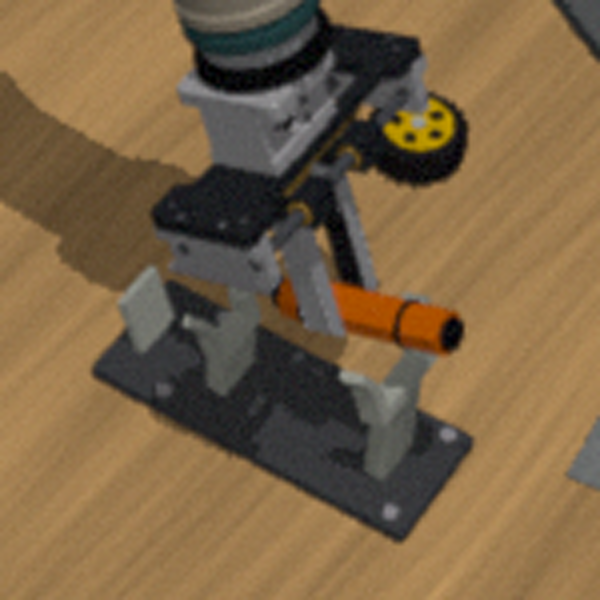

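```bash
python3 -m jog '[{"slide":[5,0,12],"rotation":[0,0.001,0],"jaw":-1},{"slide":[4,0,10],"rotation":[0,0,0],"jaw":-1},{"slide":[3,0,8],"rotation":[0,0,0],"jaw":-1},{"slide":[2,0,5],"rotation":[0,0,0],"jaw":-1},{"slide":[0,0,0],"rotation":[0,0,0],"jaw":-1},{"slide":[0,0,0],"rotation":[0,0,0],"jaw":-1}]'
python3 - <<'E'
from h import *
go(tcp=[.593,.157,.172],yaw=.052,tilt=-np.radians(20))
cv2.imwrite("pics/w8.png",read_camera("wrist")[:,:,::-1])
sc=read_camera("scene")[:,:,::-1]
cv2.imwrite("pics/s8.png",cv2.resize(sc[130:280,270:420],None,fx=4,fy=4,interpolation=cv2.INTER_CUBIC))
E
```

```text
clock: 9.18
tool_pos: [0.5928, 0.1583, 0.1785]
tool_rot: [-0.026, 0.985, 0.004, 0.173]
contact_force: [0.2, -0.1, -0.4]
gripper_width: 0.272
tcp [0.5928 0.1583 0.1785] F [ 0.2023 -0.0521 -0.3724] w 0.27162984333500345 t 9.175
world d [ 0.2264 -1.3085 -6.5091] slide now-axes [ 2.0739 -1.3085  6.1741] slide target-axes [ 2.0777 -1.3185  6.1707] rot [-0.0016 -0.0007  0.0002]
```

View pics/w8.png

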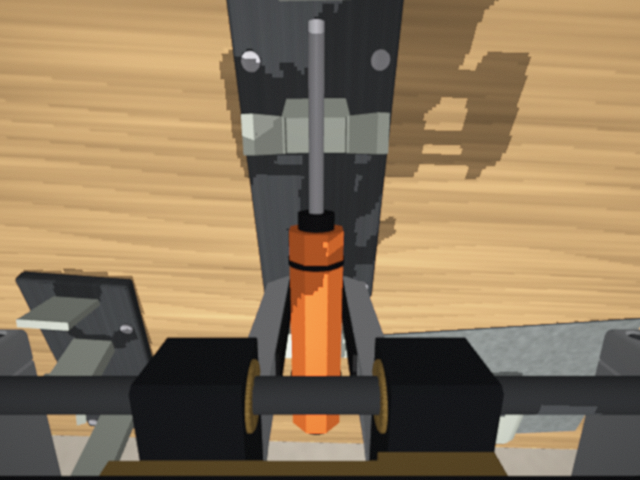

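View pics/s8.png

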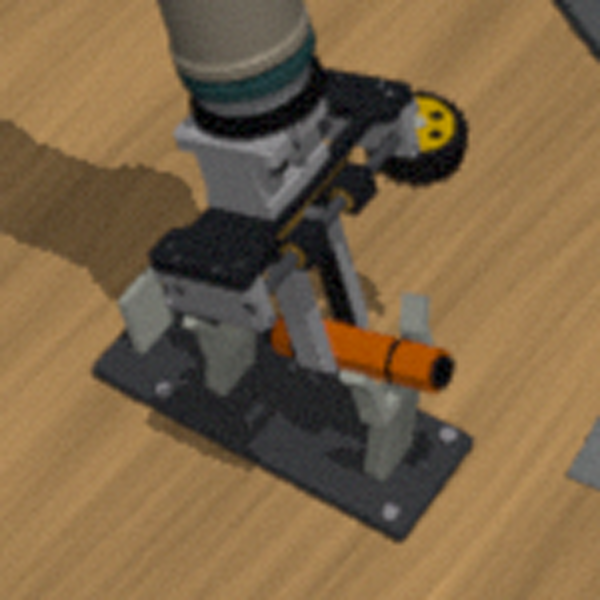

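Handle and shaft are inside both notches and centred, with no contact yet. Lowering in small steps while watching the force.

```bash
python3 -m jog '[{"slide":[1,0,2],"rotation":[0,0,0],"jaw":-1},{"slide":[0.5,0,2],"rotation":[0,0,0],"jaw":-1},{"slide":[0,0,0],"rotation":[0,0,0],"jaw":-1},{"slide":[0,0,0],"rotation":[0,0,0],"jaw":-1}]'
python3 -m jog '[{"slide":[0.4,0,1],"rotation":[0,0,0],"jaw":-1},{"slide":[0,0,0],"rotation":[0,0,0],"jaw":-1},{"slide":[0,0,0],"rotation":[0,0,0],"jaw":-1}]'
```

```text
clock: 9.78
tool_pos: [0.5923, 0.1581, 0.1734]
tool_rot: [-0.026, 0.985, 0.004, 0.173]
contact_force: [0.4, 0.7, -0.7]
gripper_width: 0.271
clock: 10.15
tool_pos: [0.5923, 0.1582, 0.1732]
tool_rot: [-0.026, 0.985, 0.004, 0.173]
contact_force: [-1.8, -1.0, 5.2]
gripper_width: 0.266
```

Contact is felt (+5 N up) at the expected height, so I'll open slowly in place and look.

```bash
python3 -m jog '[{"slide":[0,0,0],"rotation":[0,0,0],"jaw":-0.35},{"slide":[0,0,0],"rotation":[0,0,0],"jaw":-0.25},{"slide":[0,0,0],"rotation":[0,0,0],"jaw":-0.1},{"slide":[0,0,0],"rotation":[0,0,0],"jaw":0.1},{"slide":[0,0,0],"rotation":[0,0,0],"jaw":0.1},{"slide":[0,0,0],"rotation":[0,0,0],"jaw":0.1}]'
python3 - <<'E'
from h import *
cv2.imwrite("pics/w9.png",read_camera("wrist")[:,:,::-1])
sc=read_camera("scene")[:,:,::-1]
cv2.imwrite("pics/s9.png",cv2.resize(sc[130:280,270:420],None,fx=4,fy=4,interpolation=cv2.INTER_CUBIC))
E
```

```text
clock: 10.9
tool_pos: [0.5923, 0.1581, 0.1724]
tool_rot: [-0.026, 0.985, 0.004, 0.173]
contact_force: [-0.5, 0.3, 0.9]
gripper_width: 0.546
```

View pics/w9.png

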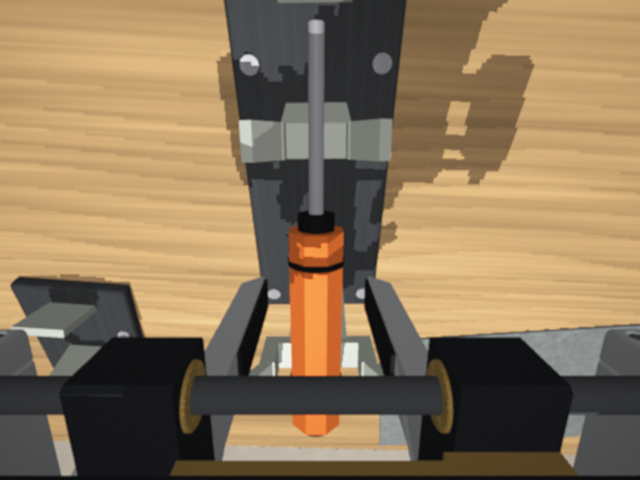

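View pics/s9.png

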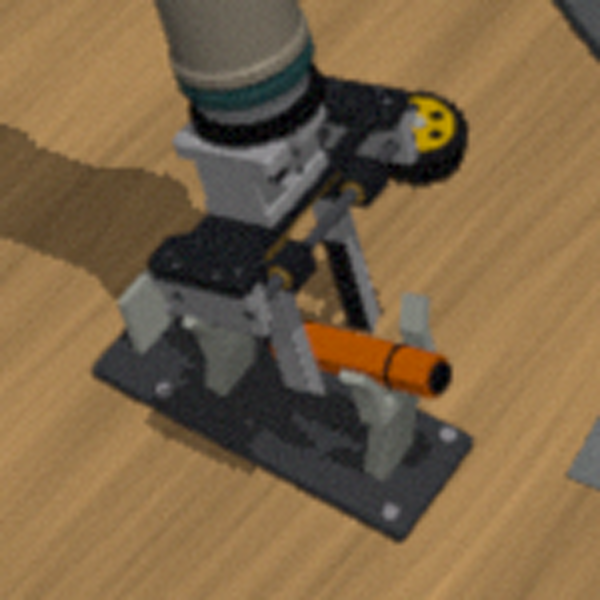

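The driver stays put with both fingers clear of it. Backing straight out along the tool.

```bash
python3 -m jog '[{"slide":[0,0,-10],"rotation":[0,0,0],"jaw":0.1},{"slide":[0,0,-20],"rotation":[0,0,0],"jaw":0.1},{"slide":[0,0,-40],"rotation":[0,0,0],"jaw":0.1},{"slide":[0,0,-50],"rotation":[0,0,0],"jaw":0.1},{"slide":[0,0,-50],"rotation":[0,0,0],"jaw":0.1},{"slide":[0,0,0],"rotation":[0,0,0],"jaw":0.1},{"slide":[0,0,0],"rotation":[0,0,0],"jaw":0.1}]'
python3 - <<'E'
from h import *
s=sense();P=wpose(s);np.save("w10.npy",P)
cv2.imwrite("pics/w10.png",read_camera("wrist")[:,:,::-1])
sc=read_camera("scene")[:,:,::-1];cv2.imwrite("pics/s10f.png",sc)
cv2.imwrite("pics/s10.png",cv2.resize(sc[130:280,270:420],None,fx=4,fy=4,interpolation=cv2.INTER_CUBIC))
# expected tip/handle pixel if ideal
Rz=R.from_euler('z',.052).as_matrix();o=np.array([.616,.1585,0])
for nm,c in(("rear",(23+51.7,0,94+18.8)),("front",(23-51.7,0,94-18.8)),("tip",(-113,0,44))):
    p=o+Rz@(np.array(c)/1e3);print(nm,"wrist",proj("wrist",p,P),"scene",proj("scene",p),"crop",(proj("scene",p)-[270,130])*4)
print(s["tool_pos"],s["contact_force"])
hsv=cv2.cvtColor(sc,cv2.COLOR_BGR2HSV)
for nm,lo,hi in(("blue",(105,180,60),(125,255,255)),("yellow",(22,180,80),(32,255,255))):
    k,l,st,c=cv2.connectedComponentsWithStats(cv2.inRange(hsv,lo,hi))
    for i in range(1,k):
        if st[i,4]>30: print(nm,st[i],c[i])
E
```

```text
clock: 11.88
tool_pos: [0.5343, 0.1548, 0.3322]
tool_rot: [-0.025, 0.985, 0.003, 0.173]
contact_force: [0.8, 0.4, -1.2]
gripper_width: 0.548
rear wrist [316.7026 294.3967] scene [378.4585 223.1059] crop [433.8339 372.4237]
front wrist [316.7934 186.4896] scene [340.0907 213.1977] crop [280.3628 332.7907]
tip wrist [316.8798  83.4908] scene [311.2462 205.8869] crop [164.9846 303.5476]
[0.5343 0.1548 0.3322] [ 0.8054  0.383  -1.1708]
blue [233 286  44  32 469] [254.5011 301.0554]
yellow [366 154  18  14 178] [374.2303 160.5   ]
yellow [304 387  20  18 197] [313.1371 395.0508]
```

View pics/w10.png

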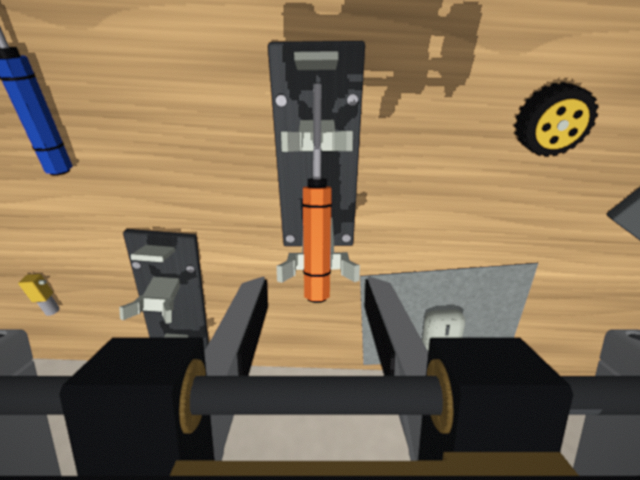

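View pics/s10.png

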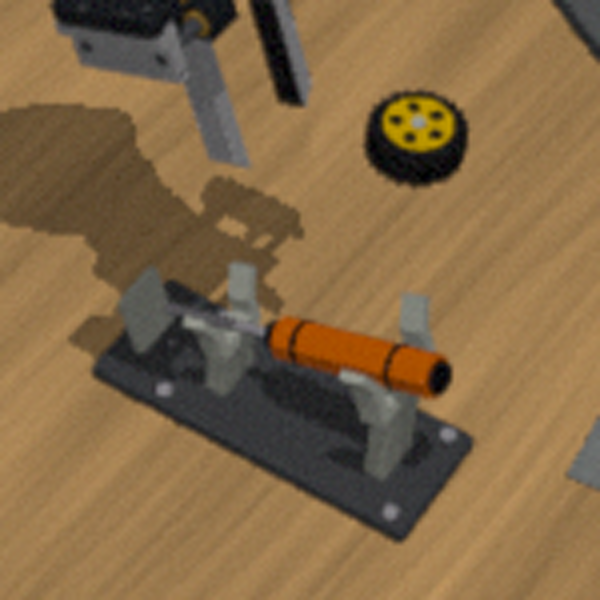

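The tip is at (317,82) and the ideal projects to (317,83). The handle rear is at about (316,299) against (317,294), and the driver lies in both notches. One last check that it lies still, then I hand in.

```bash
python3 -m jog '[{"slide":[0,0,0],"rotation":[0,0,0],"jaw":0.1},{"slide":[0,0,0],"rotation":[0,0,0],"jaw":0.1},{"slide":[0,0,0],"rotation":[0,0,0],"jaw":0.1},{"slide":[0,0,0],"rotation":[0,0,0],"jaw":0.1},{"slide":[0,0,0],"rotation":[0,0,0],"jaw":0.1},{"slide":[0,0,0],"rotation":[0,0,0],"jaw":0.1},{"slide":[0,0,0],"rotation":[0,0,0],"jaw":0.1},{"slide":[0,0,0],"rotation":[0,0,0],"jaw":0.1}]' >/dev/null
python3 - <<'E'
from h import *
a=cv2.imread("pics/s10f.png");b=read_camera("scene")[:,:,::-1]
d=cv2.absdiff(a,b.copy())[195:270,290:400].max(2);print(d.max(),(d>40).sum())
print(finish_job(),sense()["clock"])
E
```

```text
34 0
the job is handed in; nothing more can be done
the job is handed in; nothing more can be done
```

The orange screwdriver is lying in the sloped stand nearest the robot, shaft in the low notch and handle in the high notch, blade down the slope. I gripped it by the handle, carried it over tilted 20 degrees, lowered it until I felt light contact (about 5 N), then opened and backed clear.

**Position:** in the last wrist picture the tip was about 1 pixel from where the ideal place projects. The handle's rear end was 5–6 pixels off; I put that down to comparing its visible edge with the axis. Both ends are sideways within about a pixel.

**Stillness:** two scene pictures about 1 s apart showed no visible change around the stand.

**Blue screwdriver and wheel:** the blue handle and the wheel's hub appeared within 0.1 pixel of where they started.

**Timing and contact:** I handed in after about 13 s of the 38 s, with the gripper clear of everything.

**Where measurements disagreed:** my first fit of the stand's position from the fixed cameras was about 3–4 mm off from the wrist view, so I moved the estimate to between the two, nearer the wrist view. TCP readings also varied by 2–3 mm between readings at the same spot. Handing in gave no verdict.

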